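# Check the disc sander's table gap with the wedge gauge

### The arm

A 6-joint arm with a two-finger parallel gripper is mounted at the origin on the work surface. World frame = base frame: x ahead of the robot, y to its left, z up, the work surface at z = 0. Lengths are in m, angles in rad, forces in N, time in s.
With the tool pointing down it reaches from about 0.35 to 0.775 m from the base axis. Payload 7.3 kg.
Tool frame: the origin (TCP) lies on the front face of the gripper's body, between the roots of the fingers; the fingertips stand 66 mm ahead of it and the grasp point (between the pads) lies 47 mm ahead of it; z points along the fingers, y is the direction in which the jaws open and shut (so a half turn about z gives the same grasp; the last joint's range is limited). The gripper opens to 92 mm and grips with 3 to 60 N. Pads are 19 mm wide; open, the fingers measure 130 mm over their backs; the gripper's body (75 mm by 190 mm) begins 47 mm behind the grasp point.
Start: joints at [-1.29, 0.342, 1.524, -0, 1.275, -0.146], TCP at [0.217, -0.478, 0.292] pointing down, gripper open.
Joint ranges: [-2.53, 2.53], [-0.77, 2.02], [0.04, 2.7], [-1, 4.14], [0.28, 2.66], [-3.11, 3.11]. Speed limits (rad/s): [2.57, 2.57, 3.14, 3.14, 3.14, 3.14].

### API

Orientations are given as [roll, pitch, yaw] about the fixed x, y, z axes, in that order (R = Rz(yaw) Ry(pitch) Rx(roll)).
In Python, from cell import observe, read_camera, hand_in, search_frame, tip_of gives the robot as it stands. The module is installed in compiled form; this text tells all that it offers.
- The arm moves only by the tool apply_moves, never from a script. Its argument "motion" is a list of rows, each an object with "offset": the shift along the tool's x, y, z in mm, a list of three; "rotation": the turn, a rotation vector about the tool's x, y, z in rad, a list of three. In form: [{"offset": [x, y, z], "rotation": [rx, ry, rz]}, ...]. A call has 1 to 12 rows; each row shifts and turns the pose as measured when the row begins, along the tool's axes as they then stand; what a row does not reach is not made up. A row lasts 1/12 s, in which the tool goes at most 41.7 mm and 7.16 degrees, less where a joint would pass 70% of its speed; a pose out of reach is approached as far as the arm can. A call with a gripper value outside its range is refused whole. "grip" is the closure, from 0 (fully open) to 1 (shut), set as the call begins (left out, the last holds). The fingers move at their own pace and stop on an object; "grip_force" is the grip in N (left out, the last holds). Time passes only in rows, so rows that do not move let the fingers close. It gives the time, the measured TCP pose, the force and the opening at its end, in the units of the state.
- observe(): the state, without advancing time (a new reading comes with each control period).
- read_camera(name): name is "scene" or "side" or "wrist"; returns a dict with "img" (384x512x3 uint8, red, green, blue), "camera_matrix" (3x3 intrinsics, pixels), "R" (3x3) and "t" (3): a world point X has camera coordinates R X + t; the wrist camera has in their place "tool_from_camera" (4x4, takes a point from camera to tool coordinates, whose origin is the TCP and whose axes are the flange's). Camera axes: x right, y down, z forward; pixel columns grow to the right and rows downward; lengths in m; the calibration is good to about 2 mm. The wrist camera is an equidistant fisheye: a pixel r from the principal point sees the ray r / f radians off the axis. A picture is of the moment at which its call begins: read the wrist's pose just before it. There is no depth.
- hand_in(): hands the job in, once; it reports no verdict.
Trained networks look in a picture, given as the dict that the camera call returned (one of the last four; its "shot" number tells which), for a name from the list of things; names that differ only in an ending like _2 or _b are one class to them, and where a whole thing is asked for, a point or a joint stands for the part that bears it (a point fixed in the world has none). Each returns a list of dicts, best first, with "score" (0 to 1); they miss things now and then, are a little off and sometimes report something else, mostly with a low value. They report only what shows in the picture. A call takes as long as a camera call.
- search_frame(query, picture): "location" ([x, y, z] in m, in world coordinates, good to about 4 mm: the middle of the surface that is visible of it).
- tip_of(query, picture): "location" ([x, y, z] in m, in world coordinates, good to about 4 mm: a listed point, or the origin of a listed thing).
The state is a dict: "time": time; "qpos": joint angles; "qvel": joint speeds; "joint_efforts": joint torques, N m; "tool_pos": TCP position; "tool_rot": TCP orientation; "contact_force": force on the tool from outside, world axes, zero at the start; "torque": the same for the moment, N m; "opening": finger opening in m.
Only numpy, scipy, OpenCV 4.12 (cv2) and the standard library are available. Lean on these libraries where they do the work, as an engineer would, in place of code of your own. Each camera call takes 0.05 s, during which the arm holds its last target.

### The job

Take the wedge gauge out of the tool rack, leaving the file and the chisel where they hang, and check the gap between the sander's disc and its table: with the gauge upright and its flat face lying against the disc, slide the blade gently down into the gap near the middle of the disc until it drags snugly on both disc and table, without forcing the table back. Finish while still gripping the gauge, holding it snug at that depth so that it can be read.

Things in the scene. Friction and masses are not known exactly. Their poses are not given: they have to be found in the camera images.
- gauge: Wedge gap gauge, 180 mm long, tip down. Steel blade 20 mm wide (y), 90 mm long, 2 mm thick at the tip, 1 mm thicker every 8 mm up; above it a black slab handle 14 (x) x 32 (y) x 90 mm. Origin: middle of the tip, on the flat face. z up to the handle; x out of the flat face; all of it lies at x 0 to -14 mm, handle flush with the flat face; the tapered face looks to -x. About 0.12 kg.
- gauge_grip (a point): Where to grip the gauge, across the handle's 14 mm thickness (x): 155 mm above the tip, 7 mm behind the flat face, mid-width; axes as gauge. Held here the fingers clear the top of the disc at every depth. The handle's shoulders hang on the rack's top, so the tip is 90 mm below it: lift straight up 95 mm or more.
- rack: Fixed plywood tool rack, top board 75 x 252 mm, its top 120 mm above the bench; origin under its centre on the bench. Three equal slots 18 mm (x) by 23 mm (y) in a row along its y, 70 mm apart. The tools have the rack's yaw. Which slot holds the gauge varies; it alone has a slab-shaped handle.
- file: Flat file with a round pale wooden handle, hanging in another slot, 32 mm across, 178 mm tall; same origin height as the gauge. Leave alone.
- chisel: Chisel with a round dark wooden handle, hanging in another slot, 32 mm across, 168 mm tall. Leave alone.
- disc: Abrasive disc of the benchtop sander, 125 mm across, upright, switched off, not turning; origin at the centre of its brown face, 118 mm above the bench. x is its axis, pointing to the motor behind; the face looks to -x, at the table. Its top is 181 mm above the bench, 71 mm above the table top; the motor is lower.
- disc_mid (a point): Point on the disc's face at table-top height (110 mm above the bench), mid-disc; axes as disc (z up). The gap runs along y, from x = 0 (disc) to the table's edge at x = -5 to -8.5 mm. A gauge turned to the same axes has its flat face to the disc and its tapered face to the table.
- table_edge (a point): Middle of the upper edge of the sander's table that faces the disc, 110 mm above the bench. The table is an aluminium plate 100 x 180 mm, its edge 15 mm thick; below the gap there is free room to 70 mm under the table top. A snug gauge drags with about 5 to 10 N against the downward push, pressed about equally by the disc and by the table.
- sander_table (a joint): How far the table stands back from its closest place (m): the gap is 5 mm plus this value, at the start 0 to 3.5 mm, so an upright gauge comes snug with its tip about 24 to 52 mm below the table top. The table is clamped and gives only above about 60 N.

How it is judged:
On the way, in this order (a step that is already met when the one before it is completed fails the run):
1. the gauge is drawn clear of the rack in the fingers (height (world z) of gauge above 0.121 m and contact force between gauge and the fingers above 2 N and contact force between gauge and rack below 0.1 N), for 0.1 s.
2. the held blade has entered the gap, tip at least 10 mm below the table top (z of gauge in the frame of disc_mid below -0.01 m and x of gauge in the frame of disc_mid between -0.01 and 0.003 m and y of gauge in the frame of disc_mid between -0.03 and 0.03 m and contact force between gauge and the fingers above 2 N), for 0.1 s.
At the end, for the whole second after the job is handed in: Fingers hold the gauge (2 N+), at rest; it presses disc and table edge with 0.5 N+ each, flat face within 3 mm of the disc and 30 mm of its middle, upright within 4 deg, square within 7, as deep as the gap asks (8 x (gap - 2 mm), within 8 mm). Table moved under 2 mm, file and chisel under 10 (contact force between gauge and the fingers above 2 N and contact force between gauge and disc above 0.5 N and contact force between gauge and sander_table above 0.5 N and x of gauge in the frame of disc_mid between -0.003 and 0.002 m and y of gauge in the frame of disc_mid between -0.03 and 0.03 m and angle between gauge's own z axis and vertical below 0.07 rad and angle between the x axis of gauge and the x axis of disc_mid, either way round below 0.12 rad and linear speed of gauge below 0.01 m/s and contact force between gauge and rack below 0.1 N and distance of table_edge from where it was at the start of the episode below 0.002 m and distance of each of file, chisel from where it was at the start of the episode below 0.01 m and ((value of joint sander_table between -0.001 and 0.0012 m and z of gauge in the frame of disc_mid between -0.041 and -0.017 m) or (value of joint sander_table between 0.0012 and 0.0024 m and z of gauge in the frame of disc_mid between -0.051 and -0.026 m) or (value of joint sander_table between 0.0024 and 0.007 m and z of gauge in the frame of disc_mid between -0.061 and -0.035 m))); the arm keeps its last pose, push and grip.
It fails at once if the table is forced back (2 mm) (distance of table_edge from where it was at the start of the episode above 0.002 m).
It fails at once if the gauge is rammed into the gap: over 60 N on the table or the disc (contact force between gauge and sander_table above 60 N or contact force between gauge and disc above 60 N).
It fails at once if the file or the chisel is knocked or taken from its slot (distance of any of file, chisel from where it was at the start of the episode above 0.02 m).
It also fails if it takes over 48 s, if anything falls off the work surface, if the arm or the gripper's body presses on something with over 40 N, if the wrist force passes 120 N, or if a joint passes its speed limit or range.

## Working session

There is one attempt and no reset: what is moved stays moved. The work goes in short steps, Python scripts to look and compute and a tool call to move; the robot and the scene stay as the last step left them, time stands still between calls to the robot, and variables do not carry over. Pictures are saved under pics/ and viewed, and the job is handed in when it is done.

Besides the shell and the picture viewer there is one more tool, called as name(argument=value, ...) on one line, values as JSON. apply_moves: Moves the arm, as the interface text tells. Its arguments: {"type":"object","properties":{"motion":{"type":"array"},"grip":{"type":"number"},"grip_force":{"type":"number"}},"required":["motion"]}

```bash
mkdir -p pics; cat > h.py <<'E'
import numpy as np, cv2
from cell import *
from scipy.spatial.transform import Rotation as Ro
def save(n,p): cv2.imwrite('pics/'+n+'.png',p['img'][:,:,::-1])
def st():
    o=observe(); print('t',round(o['time'],2),'pos',np.round(o['tool_pos'],4),'rot',np.round(o['tool_rot'],4),'F',np.round(o['contact_force'],1),'op',round(o['opening'],4)); return o
E
python3 - <<'E'
from h import *
o=st()
for c in ['scene','side']:
    p=read_camera(c); save(c+'0',p)
    for q in ['gauge','gauge_grip','rack','file','chisel','disc','disc_mid','table_edge']:
        for f in (tip_of,search_frame):
            try: print(c,q,f.__name__,[(np.round(r['location'],3).tolist(),round(r['score'],2)) for r in f(q,p)[:2]])
            except Exception as e: print(c,q,f.__name__,e)
E
```

```text
t 0.0 pos [ 0.2173 -0.4776  0.2916] rot [-3.1401e+00 -2.0000e-04  4.2680e-01] F [ 0.3 -0.9  1. ] op 0.0919
scene gauge call [([0.557, 0.154, 0.115], 0.32)]
scene gauge call [([0.528, -0.241, 0.171], 0.81)]
scene gauge_grip call [([0.518, -0.245, 0.186], 0.62)]
scene gauge_grip call [([0.53, -0.239, 0.171], 0.56)]
scene rack call [([0.518, -0.239, 0.002], 0.65)]
scene rack call [([0.606, -0.216, 0.095], 0.89)]
scene file call []
scene file call [([0.599, -0.236, 0.17], 0.72)]
scene chisel call []
scene chisel call [([0.462, -0.252, 0.165], 0.56)]
scene disc call [([0.556, 0.154, 0.117], 0.78)]
scene disc call [([0.602, 0.151, 0.165], 0.83)]
scene disc_mid call [([0.557, 0.155, 0.108], 0.78), ([0.52, -0.246, 0.185], 0.53)]
scene disc_mid call [([0.614, 0.202, 0.11], 0.85)]
scene table_edge call [([0.56, 0.145, 0.11], 0.71), ([0.556, 0.152, 0.108], 0.26)]
scene table_edge call [([0.569, 0.096, 0.108], 0.75)]
side gauge call [([0.514, -0.24, 0.029], 0.74)]
side gauge call [([0.516, -0.236, 0.158], 0.58)]
side gauge_grip call [([0.517, -0.248, 0.186], 0.77)]
side gauge_grip call [([0.517, -0.242, 0.159], 0.9)]
side rack call [([0.517, -0.238, -0.0], 0.72)]
side rack call [([0.513, -0.213, 0.067], 0.55)]
side file call [([0.585, -0.231, 0.029], 0.78), ([0.452, -0.245, 0.033], 0.32)]
side file call [([0.583, -0.23, 0.159], 0.9)]
side chisel call [([0.448, -0.248, 0.029], 0.84)]
side chisel call [([0.449, -0.244, 0.163], 0.61)]
side disc call [([0.558, 0.151, 0.115], 0.64)]
side disc call [([0.54, 0.164, 0.168], 0.57)]
side disc_mid call [([0.448, -0.247, 0.031], 0.73)]
side disc_mid call [([0.542, 0.194, 0.137], 0.79)]
side table_edge call []
side table_edge call [([0.522, 0.083, 0.109], 0.81)]
```

View pics/scene0.png

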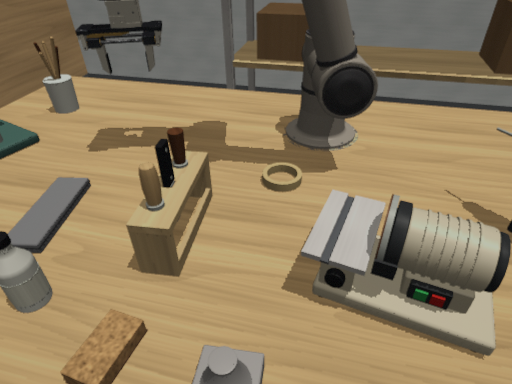

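View pics/side0.png

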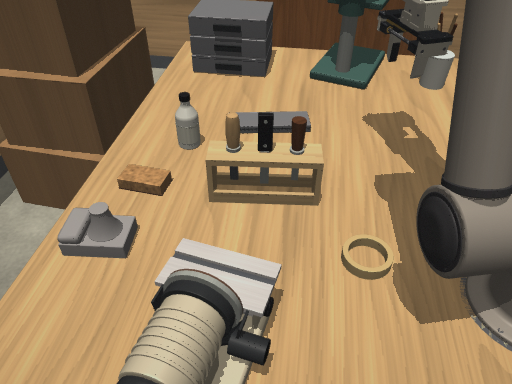

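The rack holds file (pale, nearer the viewer), gauge (black slab, middle slot, side px 265,130) and chisel. The sander's motor points to world +y. Next I move above the gauge.

```bash
cat >> h.py <<'E'
def R_of(r): return Ro.from_euler('xyz',r)
def plan(tp,tr,n=None):
    """rows to world TCP pose tp, rpy tr"""
    o=observe(); p=np.array(o['tool_pos']);R=R_of(o['tool_rot']);T=R_of(tr)
    d=np.array(tp)-p; rv=(R.inv()*T).as_rotvec()
    m=max(np.linalg.norm(d)/.040,np.linalg.norm(rv)/.12); n=n or max(1,int(np.ceil(m)))
    print('n',n)
    for i in range(n):
        print('{"offset":%s,"rotation":%s}'%(np.round(1000*R.inv().apply(d/n),1).tolist(),np.round(rv/n,4).tolist()))
        R=R*Ro.from_rotvec(rv/n)
E
python3 - <<'E'
from h import *
plan([0.517,-0.243,0.335],[np.pi,0,0.113])
E
```

```text
n 10
{"offset":[37.0, -9.0, -4.3],"rotation":[0.0, 0.0, 0.0314]}
{"offset":[36.7, -10.1, -4.3],"rotation":[0.0, 0.0, 0.0314]}
{"offset":[36.4, -11.3, -4.3],"rotation":[0.0, 0.0, 0.0314]}
{"offset":[36.0, -12.4, -4.3],"rotation":[0.0, 0.0, 0.0314]}
{"offset":[35.6, -13.5, -4.3],"rotation":[0.0, 0.0, 0.0314]}
{"offset":[35.1, -14.7, -4.3],"rotation":[0.0, 0.0, 0.0314]}
{"offset":[34.7, -15.7, -4.3],"rotation":[0.0, 0.0, 0.0314]}
{"offset":[34.2, -16.8, -4.3],"rotation":[0.0, 0.0, 0.0314]}
{"offset":[33.6, -17.9, -4.3],"rotation":[0.0, 0.0, 0.0314]}
{"offset":[33.0, -18.9, -4.3],"rotation":[0.0, 0.0, 0.0314]}
```

apply_moves(motion=[{"offset":[37,-9,-4.3],"rotation":[0,0,0.0314]},{"offset":[36.7,-10,-4.3],"rotation":[0,0,0.0314]},{"offset":[36.4,-11.3,-4.3],"rotation":[0,0,0.0314]},{"offset":[36,-12.4,-4.3],"rotation":[0,0,0.0314]},{"offset":[35.6,-13.5,-4.3],"rotation":[0,0,0.0314]},{"offset":[35.1,-14.7,-4.3],"rotation":[0,0,0.0314]},{"offset":[34.7,-15.7,-4.3],"rotation":[0,0,0.0314]},{"offset":[34.2,-16.8,-4.3],"rotation":[0,0,0.0314]},{"offset":[33.6,-17.9,-4.3],"rotation":[0,0,0.0314]},{"offset":[33,-18.9,-4.3],"rotation":[0,0,0.0314]},{"offset":[0,0,0],"rotation":[0,0,0]}])

```text
time: 2.62
tool_pos: [0.5305, -0.2368, 0.3363]
tool_rot: [3.141, -0.002, 0.088]
contact_force: [-0.4, -0.0, -0.2]
opening: 0.0921
```

```bash
python3 - <<'E'
from h import *
o=st()
p=read_camera('wrist'); save('w1',p); print(p['camera_matrix'],p['tool_from_camera'])
for q in ['gauge','gauge_grip','rack','file','chisel','disc','disc_mid','table_edge']:
    for n,f in (('tip',tip_of),('srch',search_frame)):
        print(q,n,[(np.round(r['location'],4).tolist(),round(r['score'],2)) for r in f(q,p)[:2]])
E
```

```text
t 2.62 pos [ 0.5305 -0.2368  0.3363] rot [ 3.1408e+00 -1.8000e-03  8.7600e-02] F [-0.4 -0.  -0.2] op 0.0921
[[297.31863964   0.         255.63374586]
 [  0.         297.31863964 192.54854792]
 [  0.           0.           1.        ]] [[ 9.41451508e-04 -9.55668219e-01 -2.94444170e-01  8.08154343e-02]
 [ 9.99999179e-01  6.43616670e-04  1.10841637e-03  7.33652230e-04]
 [-8.69769120e-04 -2.94444971e-01  9.55668040e-01 -9.27957621e-02]
 [ 0.00000000e+00  0.00000000e+00  0.00000000e+00  1.00000000e+00]]
gauge tip []
gauge srch []
gauge_grip tip [([0.5169, -0.2513, 0.1813], 0.58)]
gauge_grip srch [([0.5299, -0.2501, 0.2078], 0.88)]
rack tip [([0.5146, -0.2392, -0.0001], 0.65)]
rack srch [([0.546, -0.2296, 0.1191], 0.97)]
file tip [([0.5885, -0.2331, 0.0256], 0.81)]
file srch [([0.5867, -0.2393, 0.2073], 0.59)]
chisel tip []
chisel srch [([0.4626, -0.2512, 0.1604], 0.71)]
disc tip []
disc srch []
disc_mid tip [([0.5157, -0.2406, -0.0015], 0.24)]
disc_mid srch [([0.5562, 0.0785, 0.1097], 0.88)]
table_edge tip []
table_edge srch [([0.5551, 0.0832, 0.1111], 0.93)]
```

View pics/w1.png

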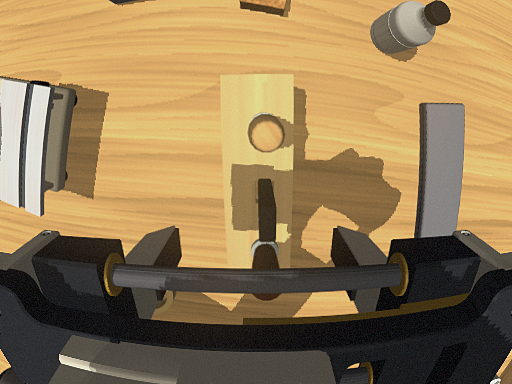

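```bash
cat >> h.py <<'E'
def pix2world(p,o,u,v,z):
    K=p['camera_matrix'];x=np.array([u-K[0,2],v-K[1,2]]);r=np.linalg.norm(x);th=r/K[0,0]
    d=np.array([*(x/r*np.sin(th)),np.cos(th)]);T=p['tool_from_camera'];R=R_of(o['tool_rot'])
    D=R.apply(T[:3,:3]@d);C=R.apply(T[:3,3])+np.array(o['tool_pos'])
    return C+D*(z-C[2])/D[2]
def world2pix(p,o,X):
    T=np.linalg.inv(p['tool_from_camera']);R=R_of(o['tool_rot'])
    c=T[:3,:3]@R.inv().apply(np.array(X)-o['tool_pos'])+T[:3,3];K=p['camera_matrix']
    r=np.hypot(c[0],c[1]);th=np.arctan2(r,c[2]);return K[:2,2]+K[0,0]*th*c[:2]/r
E
python3 - <<'E'
import cv2,numpy as np
im=cv2.imread('pics/w1.png')[150:310,210:310]
g=np.clip(im.astype(float)*1.8,0,255).astype('uint8')
cv2.imwrite('pics/w1z.png',cv2.resize(g,None,fx=3.7,fy=3.7,interpolation=cv2.INTER_NEAREST))
E
```

```text
(no output)
```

View pics/w1z.png

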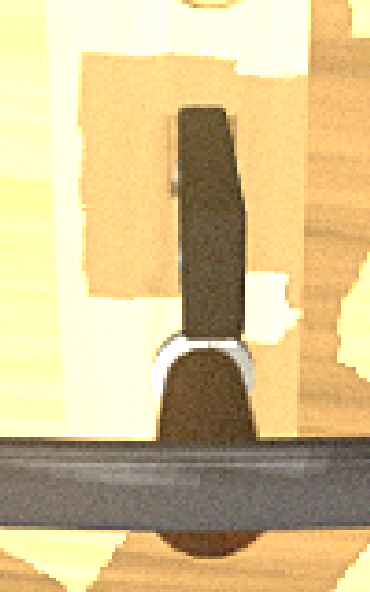

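```bash
python3 - <<'E'
from h import *
o=st(); p=read_camera('wrist')
for n,u,v,z in [('bl',259.2,241.4,.21),('br',275,240.5,.21),('tr',275.9,205.4,.21),('tl',259,205.4,.21),('slot',256,181,.12),('baseTL',258.3,179,.12),('baseTR',271,179,.12),('rackTL',221,73,.12),('rackTR',293.5,73,.12),('rackR',291,260,.12),('rackL',228,265,.12),('filetop',267,132,.208)]:
    print(n,np.round(pix2world(p,o,u,v,z),4))
for X in [(.516,-.247,.21),(.5869,-.2355,.208)]: print(world2pix(p,o,X))
E
```

```text
t 3.47 pos [ 0.5261 -0.2412  0.3357] rot [3.14e+00 1.60e-03 8.37e-02] F [ 0.2  0.6 -0.3] op 0.0917
bl [ 0.498  -0.2477  0.21  ]
br [ 0.4998 -0.2606  0.21  ]
tr [ 0.5303 -0.258   0.21  ]
tl [ 0.5292 -0.2448  0.21  ]
slot [ 0.5246 -0.2432  0.12  ]
baseTL [ 0.527  -0.2454  0.12  ]
baseTR [ 0.5282 -0.259   0.12  ]
rackTL [ 0.6358 -0.1979  0.12  ]
rackTR [ 0.6421 -0.2716  0.12  ]
rackR [ 0.431  -0.2932  0.12  ]
rackL [ 0.4179 -0.2184  0.12  ]
filetop [ 0.5862 -0.2458  0.208 ]
[260.29398706 221.14028655]
[253.24590753 129.94326506]
```

```bash
python3 - <<'E'
from h import *
o=st(); p=read_camera('wrist'); o2=st(); save('w2',p)
im=cv2.imread('pics/w2.png')[50:310,200:310]
g=np.clip(im.astype(float)*1.6,0,255).astype('uint8')
cv2.imwrite('pics/w2z.png',cv2.resize(g,None,fx=3,fy=2.3*1.0,interpolation=cv2.INTER_CUBIC))
E
```

```text
t 3.52 pos [ 0.5261 -0.2412  0.3358] rot [3.14e+00 1.60e-03 8.38e-02] F [-0.6  0.1  0.3] op 0.0918
t 3.57 pos [ 0.5261 -0.2412  0.3357] rot [3.1401e+00 1.7000e-03 8.3800e-02] F [0.7 0.1 0.2] op 0.0919
```

View pics/w2z.png

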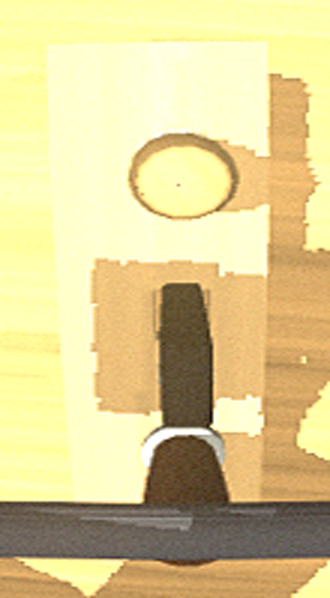

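```bash
python3 - <<'E'
from h import *
o=st(); p=read_camera('wrist')
for n,x,y,z in [('rTL',47,44,.12),('rTR',268,44,.12),('rL',75,500,.12),('rR',265,500,.12),('bl',163,422,.21),('br',211,425,.21),('tr',212,345,.21),('baseTL',161,285,.12),('baseTR',203,285,.12),('slotL',154,290,.12),('file',184,177,.205)]:
    print(n,np.round(pix2world(p,o,200+x/3,50+y/2.3,z),4))
for q in ['gauge','gauge_grip','rack','file','chisel']:
    for n,f in (('tip',tip_of),('srch',search_frame)):
        print(q,n,[(np.round(r['location'],4).tolist(),round(r['score'],2)) for r in f(q,p)[:2]])
E
```

```text
t 3.57 pos [ 0.5261 -0.2412  0.3357] rot [3.1401e+00 1.7000e-03 8.3800e-02] F [0.7 0.1 0.2] op 0.0919
rTL [ 0.6396 -0.192   0.12  ]
rTR [ 0.6457 -0.2669  0.12  ]
rL [ 0.4141 -0.2149  0.12  ]
rR [ 0.4204 -0.2913  0.12  ]
bl [ 0.5049 -0.2431  0.21  ]
br [ 0.5047 -0.2561  0.21  ]
tr [ 0.5344 -0.2533  0.21  ]
baseTL [ 0.5322 -0.2399  0.12  ]
baseTR [ 0.5335 -0.2548  0.12  ]
slotL [ 0.5297 -0.2376  0.12  ]
file [ 0.5894 -0.2413  0.205 ]
gauge tip [([0.5128, -0.2389, 0.0291], 0.7)]
gauge srch [([0.5269, -0.2429, 0.2091], 0.95)]
gauge_grip tip [([0.5171, -0.2483, 0.182], 0.58)]
gauge_grip srch [([0.5288, -0.2495, 0.2075], 0.84), ([0.5456, -0.2316, 0.1193], 0.35)]
rack tip [([0.514, -0.2395, 0.002], 0.72)]
rack srch [([0.5474, -0.2305, 0.1184], 0.93)]
file tip [([0.5853, -0.2328, 0.0282], 0.57)]
file srch [([0.5908, -0.2399, 0.206], 0.8)]
chisel tip [([0.5137, -0.2386, 0.0288], 0.34)]
chisel srch [([0.4626, -0.2521, 0.1586], 0.87)]
```

```bash
python3 - <<'E'
from h import *
plan([0.517,-0.2475,0.232],[np.pi,0,0.105],4)
E
```

```text
n 4
{"offset":[-2.4, 1.3, 25.9],"rotation":[0.0004, 0.0004, -0.0053]}
{"offset":[-2.4, 1.3, 25.9],"rotation":[0.0004, 0.0004, -0.0053]}
{"offset":[-2.4, 1.3, 25.9],"rotation":[0.0004, 0.0004, -0.0053]}
{"offset":[-2.4, 1.3, 25.9],"rotation":[0.0004, 0.0004, -0.0053]}
```

apply_moves(motion=[{"offset":[-5,2.6,10],"rotation":[0.001,0.001,-0.01]},{"offset":[-4.6,2.6,20],"rotation":[0.001,0.001,-0.011]},{"offset":[0,0,25],"rotation":[0,0,0]},{"offset":[0,0,25],"rotation":[0,0,0]},{"offset":[0,0,18],"rotation":[0,0,0]},{"offset":[0,0,0],"rotation":[0,0,0]},{"offset":[0,0,0],"rotation":[0,0,0]},{"offset":[0,0,0],"rotation":[0,0,0]}])

```text
time: 4.78
tool_pos: [0.5178, -0.2481, 0.2369]
tool_rot: [3.139, -0.005, 0.106]
contact_force: [0.2, 0.6, -0.0]
opening: 0.0919
```

```bash
python3 - <<'E'
from h import *
o=st(); p=read_camera('wrist'); save('w3',p); p=read_camera('side');save('s3',p);st()
plan([0.517,-0.2475,0.232],[np.pi,0,0.105],1)
a=cv2.imread('pics/w3.png');b=cv2.imread('pics/s3.png')[90:220,190:340];b=cv2.resize(b,None,fx=2.9,fy=2.9,interpolation=cv2.INTER_CUBIC)
cv2.imwrite('pics/s3z.png',b)
E
```

```text
t 4.78 pos [ 0.5178 -0.2481  0.2369] rot [ 3.1386 -0.0049  0.1061] F [ 0.2  0.6 -0. ] op 0.0919
t 4.88 pos [ 0.5182 -0.2484  0.2378] rot [ 3.1372 -0.0067  0.1061] F [-0.6 -0.6 -0.1] op 0.0918
n 1
{"offset":[-1.1, -1.0, 5.7],"rotation":[0.0044, -0.0067, 0.0011]}
```

View pics/w3.png

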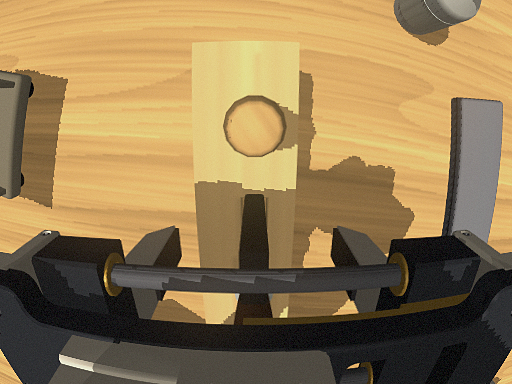

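View pics/s3z.png

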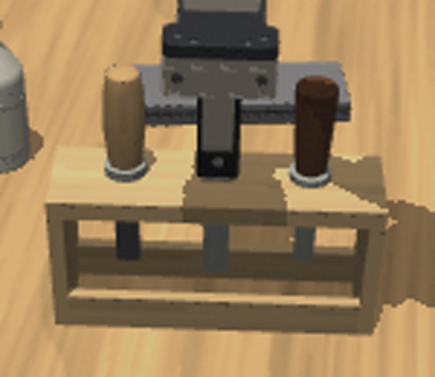

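apply_moves(motion=[{"offset":[-1,-0.8,5.5],"rotation":[0.0044,-0.0067,0]},{"offset":[0,0,0],"rotation":[0,0,0]}])

```text
time: 5.05
tool_pos: [0.5178, -0.248, 0.2341]
tool_rot: [3.139, -0.003, 0.106]
contact_force: [-0.3, 0.4, -0.5]
opening: 0.0921
```

apply_moves(motion=[{"offset":[0,0,0],"rotation":[0,0,0]},{"offset":[0,0,0],"rotation":[0,0,0]},{"offset":[0,0,0],"rotation":[0,0,0]},{"offset":[0,0,0],"rotation":[0,0,0]},{"offset":[0,0,0],"rotation":[0,0,0]},{"offset":[0,0,0],"rotation":[0,0,0]},{"offset":[0,0,0],"rotation":[0,0,0]},{"offset":[0,0,0],"rotation":[0,0,0]}], grip=1, grip_force=25)

```text
time: 5.72
tool_pos: [0.5184, -0.2483, 0.2359]
tool_rot: [3.137, -0.005, 0.106]
contact_force: [0.1, -0.3, 0.6]
opening: 0.0433
```

```bash
python3 - <<'E'
from h import *
o=st(); 
E
```

```text
t 5.72 pos [ 0.5184 -0.2483  0.2359] rot [ 3.1373 -0.005   0.1063] F [ 0.1 -0.3  0.6] op 0.0433
```

apply_moves(motion=[{"offset":[0,0,1],"rotation":[0.003,-0.004,0]},{"offset":[0,0,0],"rotation":[0,0,0]},{"offset":[0,0,0],"rotation":[0,0,0]},{"offset":[0,0,0],"rotation":[0,0,0]},{"offset":[0,0,0],"rotation":[0,0,0]},{"offset":[0,0,0],"rotation":[0,0,0]},{"offset":[0,0,0],"rotation":[0,0,0]},{"offset":[0,0,0],"rotation":[0,0,0]}])

```text
time: 6.38
tool_pos: [0.5184, -0.2483, 0.2346]
tool_rot: [3.141, -0.0, 0.106]
contact_force: [0.1, 0.1, 0.2]
opening: 0.0139
```

```bash
python3 - <<'E'
from h import *
o=st(); 
E
```

```text
t 6.38 pos [ 0.5184 -0.2483  0.2346] rot [ 3.141e+00 -3.000e-04  1.064e-01] F [0.1 0.1 0.2] op 0.0139
```

apply_moves(motion=[{"offset":[0,0,-10],"rotation":[0,0,0]},{"offset":[0,0,-20],"rotation":[0,0,0]},{"offset":[0,0,-25],"rotation":[0,0,0]},{"offset":[0,0,-25],"rotation":[0,0,0]},{"offset":[0,0,-25],"rotation":[0,0,0]},{"offset":[0,0,-25],"rotation":[0,0,0]},{"offset":[0,0,-25],"rotation":[0,0,0]},{"offset":[0,0,-10],"rotation":[0,0,0]},{"offset":[0,0,0],"rotation":[0,0,0]},{"offset":[0,0,0],"rotation":[0,0,0]}])

```text
time: 7.22
tool_pos: [0.5178, -0.247, 0.4112]
tool_rot: [-3.141, -0.002, 0.107]
contact_force: [0.7, 0.5, -2.4]
opening: 0.0137
```

```bash
python3 - <<'E'
from h import *
o=st()
ps={}
for c in ['scene','side','wrist']:
    p=read_camera(c); save(c+'4',p); ps[c]=p
    for q in ['gauge','gauge_grip','disc','disc_mid','table_edge']:
        print(c,q,[(np.round(r['location'],4).tolist(),round(r['score'],2)) for r in tip_of(q,p)[:2]])
st()
E
```

```text
t 7.22 pos [ 0.5178 -0.247   0.4112] rot [-3.1409e+00 -2.2000e-03  1.0650e-01] F [ 0.7  0.5 -2.4] op 0.0137
scene gauge [([0.5144, -0.2393, 0.2057], 0.56)]
scene gauge_grip [([0.5162, -0.2454, 0.3641], 0.98)]
scene disc [([0.557, 0.1512, 0.117], 0.83)]
scene disc_mid [([0.5565, 0.151, 0.108], 0.93)]
scene table_edge [([0.559, 0.1439, 0.1079], 0.9)]
side gauge [([0.5107, -0.2369, 0.2042], 0.89)]
side gauge_grip [([0.5134, -0.2491, 0.36], 0.69)]
side disc [([0.5617, 0.154, 0.1191], 0.64)]
side disc_mid []
side table_edge []
wrist gauge [([0.511, -0.2376, 0.2042], 0.59)]
wrist gauge_grip [([0.5147, -0.2495, 0.3581], 0.65)]
wrist disc [([0.5579, 0.1496, 0.1162], 0.84)]
wrist disc_mid [([0.5573, 0.1506, 0.1103], 0.86)]
wrist table_edge [([0.5587, 0.1461, 0.1097], 0.96), ([0.5153, -0.2383, -0.001], 0.67)]
t 8.12 pos [ 0.5179 -0.247   0.4104] rot [-3.1399e+00 -1.1000e-03  1.0650e-01] F [ 1.6 -0.6 -0.8] op 0.014
```

View pics/scene4.png

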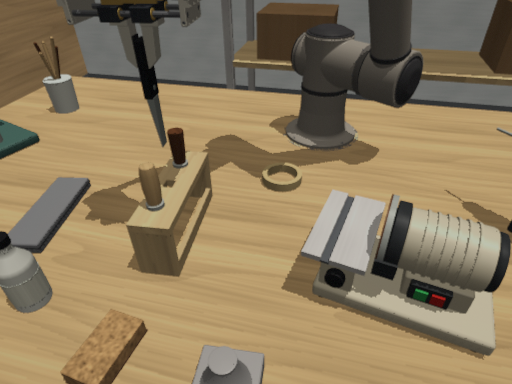

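View pics/side4.png

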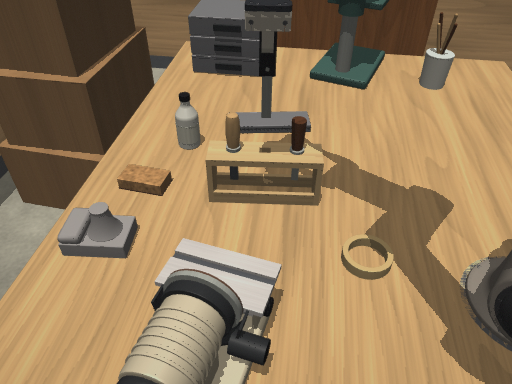

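View pics/wrist4.png

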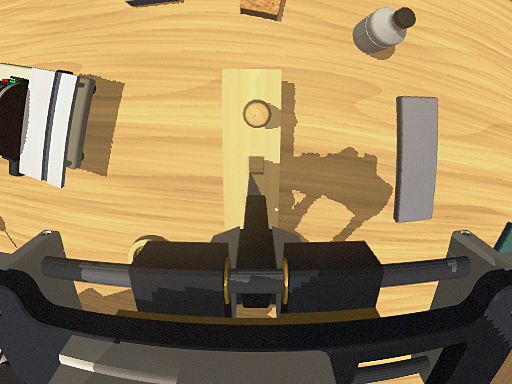

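```bash
python3 - <<'E'
from h import *
o=st(); p=read_camera('wrist')
for n,u,v,z in [('a',73,73,.11),('b',62,187,.11),('c',30,67,.11),('d',22,172,.11),('e',57,70,.11),('f',45,182,.11)]:
    print(n,np.round(pix2world(p,o,u,v,z),4))
im=cv2.imread('pics/wrist4.png')[50:210,0:130]; cv2.imwrite('pics/w4z.png',cv2.resize(im,None,fx=3.7,fy=3.7,interpolation=cv2.INTER_CUBIC))
im=cv2.imread('pics/scene4.png')[170:320,290:440]; cv2.imwrite('pics/sc4z.png',cv2.resize(im,None,fx=3.9,fy=3.9,interpolation=cv2.INTER_CUBIC))
E
```

```text
t 8.12 pos [ 0.5179 -0.247   0.4104] rot [-3.1399e+00 -1.1000e-03  1.0650e-01] F [ 1.6 -0.6 -0.8] op 0.014
a [0.6328 0.0361 0.11  ]
b [0.4539 0.0589 0.11  ]
c [0.6484 0.1298 0.11  ]
d [0.4717 0.1517 0.11  ]
e [0.6392 0.0686 0.11  ]
f [0.4589 0.0963 0.11  ]
```

View pics/w4z.png

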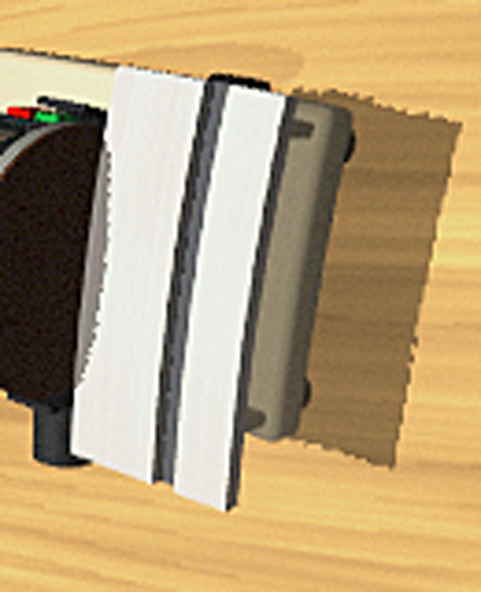

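View pics/sc4z.png

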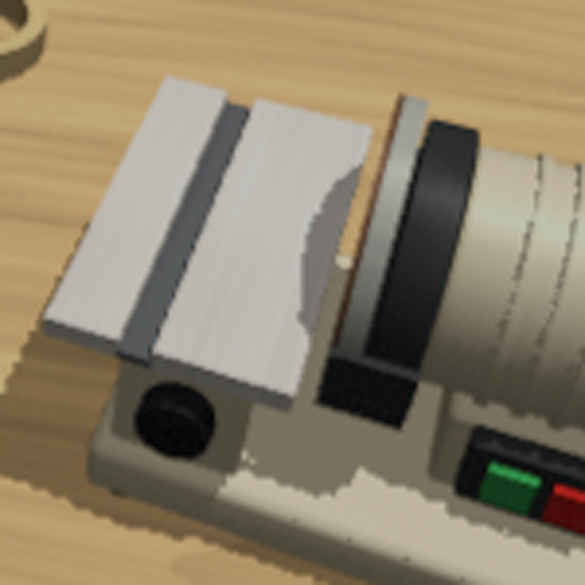

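```bash
python3 - <<'E'
from h import *
plan([0.560,0.141,0.415],[np.pi,0,-0.126],12)
E
```

```text
n 12
{"offset":[6.9, -31.8, -0.3],"rotation":[-0.0001, -0.0001, 0.0194]}
{"offset":[6.3, -31.9, -0.3],"rotation":[-0.0001, -0.0001, 0.0194]}
{"offset":[5.7, -32.0, -0.3],"rotation":[-0.0001, -0.0001, 0.0194]}
{"offset":[5.1, -32.1, -0.3],"rotation":[-0.0001, -0.0001, 0.0194]}
{"offset":[4.4, -32.2, -0.3],"rotation":[-0.0001, -0.0001, 0.0194]}
{"offset":[3.8, -32.3, -0.4],"rotation":[-0.0001, -0.0001, 0.0194]}
{"offset":[3.2, -32.4, -0.4],"rotation":[-0.0001, -0.0001, 0.0194]}
{"offset":[2.6, -32.4, -0.4],"rotation":[-0.0001, -0.0001, 0.0194]}
{"offset":[1.9, -32.5, -0.4],"rotation":[-0.0001, -0.0001, 0.0194]}
{"offset":[1.3, -32.5, -0.4],"rotation":[-0.0001, -0.0001, 0.0194]}
{"offset":[0.7, -32.5, -0.4],"rotation":[-0.0001, -0.0001, 0.0194]}
{"offset":[0.0, -32.5, -0.4],"rotation":[-0.0001, -0.0001, 0.0194]}
```

apply_moves(motion=[{"offset":[6.9,-31.8,-1],"rotation":[0,0,0.0194]},{"offset":[6.3,-31.9,-1],"rotation":[0,0,0.0194]},{"offset":[5.7,-32,-0.3],"rotation":[0,0,0.0194]},{"offset":[5,-32,-0.3],"rotation":[0,0,0.0194]},{"offset":[4.4,-32,-0.3],"rotation":[0,0,0.0194]},{"offset":[3.8,-32,-0.3],"rotation":[0,0,0.0194]},{"offset":[3.2,-32,-0.4],"rotation":[0,0,0.0194]},{"offset":[2.6,-32,-0.4],"rotation":[0,0,0.0194]},{"offset":[1.9,-32,-0.4],"rotation":[0,0,0.0194]},{"offset":[1.3,-32,-0.4],"rotation":[0,0,0.0194]},{"offset":[0.7,-26,-0.4],"rotation":[0,0,0.0194]},{"offset":[0,-13,-0.4],"rotation":[0,0,0.015]}])

```text
time: 9.17
tool_pos: [0.5604, 0.1243, 0.4157]
tool_rot: [-3.14, -0.001, -0.142]
contact_force: [0.4, -0.9, -1.3]
opening: 0.0136
```

apply_moves(motion=[{"offset":[0,0,0],"rotation":[0,0,0]},{"offset":[0,0,0],"rotation":[0,0,0]},{"offset":[0,0,0],"rotation":[0,0,0]}])

```text
time: 9.42
tool_pos: [0.5602, 0.1276, 0.4154]
tool_rot: [-3.14, -0.001, -0.136]
contact_force: [0.3, -0.6, -0.9]
opening: 0.0137
```

```bash
python3 - <<'E'
from h import *
o=st()
for c in ['scene','side','wrist']:
    p=read_camera(c); save(c+'5',p)
    for q in ['gauge','disc_mid','table_edge']:
        print(c,q,[(np.round(r['location'],4).tolist(),round(r['score'],2)) for r in tip_of(q,p)[:2]])
st()
for c,(a,b,w,h) in dict(scene=(120,300,150,150),side=(180,130,160,150)).items():
    im=cv2.imread('pics/%s5.png'%c)[a:a+h,b:b+w]; cv2.imwrite('pics/%s5z.png'%c,cv2.resize(im,None,fx=3.9,fy=3.9,interpolation=cv2.INTER_CUBIC))
E
```

```text
t 9.42 pos [0.5602 0.1276 0.4154] rot [-3.1397e+00 -1.1000e-03 -1.3640e-01] F [ 0.3 -0.6 -0.9] op 0.0137
scene gauge [([0.5593, 0.1318, 0.2104], 0.75)]
scene disc_mid [([0.5572, 0.1527, 0.1074], 0.65)]
scene table_edge []
side gauge [([0.5563, 0.1373, 0.2089], 0.64)]
side disc_mid [([0.5167, -0.2372, 0.0015], 0.75)]
side table_edge []
wrist gauge [([0.557, 0.135, 0.2112], 0.66)]
wrist disc_mid [([0.5599, 0.1507, 0.1095], 0.87)]
wrist table_edge [([0.5581, 0.1457, 0.1104], 0.95)]
t 10.02 pos [0.5603 0.1277 0.4155] rot [-3.1394e+00 -1.2000e-03 -1.3720e-01] F [-0.5 -0.6 -0.4] op 0.0136
```

View pics/wrist5.png

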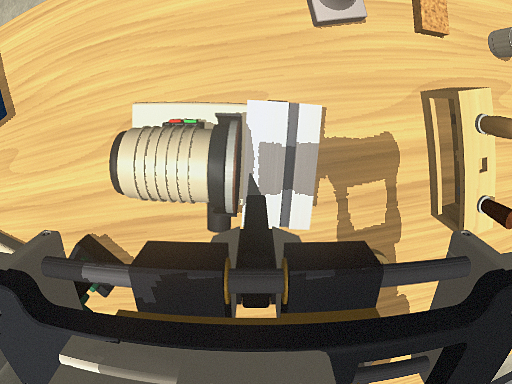

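View pics/scene5.png

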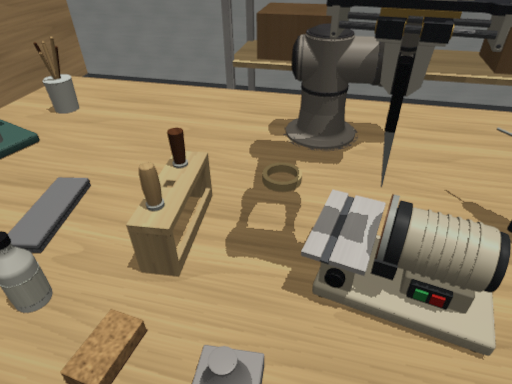

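View pics/side5.png

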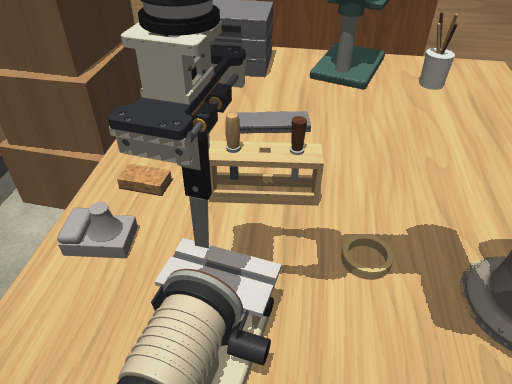

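```bash
python3 - <<'E'
from h import *
im=cv2.imread('pics/wrist5.png')[85:240,200:335]; cv2.imwrite('pics/w5z.png',cv2.resize(im,None,fx=5,fy=3.8,interpolation=cv2.INTER_CUBIC))
E
```

```text
(no output)
```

View pics/w5z.png

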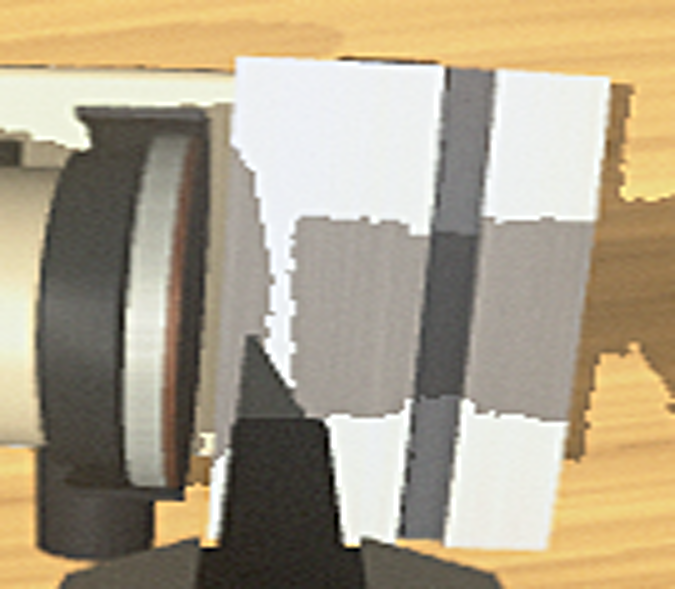

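```bash
python3 - <<'E'
from h import *
o=st(); p=read_camera('wrist')
P={}
for n,x,y,z in [('n1',235,57,.11),('n2',208,545,.11),('f1',610,78,.11),('f2',548,548,.11),('g1',445,68,.11),('g2',400,540,.11),('tip',247,335,.21),('bladeL',235,418,.30),('disctop',170,400,.181),('discfront(z.118)',212,130,.118)]:
    P[n]=pix2world(p,o,200+x/5,85+y/3.8,z); print(n,np.round(P[n],4))
for a,b in ['n1 n2'.split(),'f1 f2'.split(),'g1 g2'.split()]:
    d=P[a]-P[b]; print(a,np.degrees(np.arctan2(d[1],d[0])),np.linalg.norm(d))
print('near mid',(P['n1']+P['n2'])/2)
E
```

```text
t 10.02 pos [0.5603 0.1277 0.4155] rot [-3.1394e+00 -1.2000e-03 -1.3720e-01] F [-0.5 -0.6 -0.4] op 0.0136
n1 [0.6474 0.1271 0.11  ]
n2 [0.4677 0.161  0.11  ]
f1 [0.6283 0.0283 0.11  ]
f2 [0.4522 0.0617 0.11  ]
g1 [0.6364 0.0725 0.11  ]
g2 [0.4621 0.105  0.11  ]
tip [0.5713 0.1323 0.21  ]
bladeL [0.576  0.1315 0.3   ]
disctop [0.547  0.1544 0.181 ]
discfront(z.118) [0.6231 0.1363 0.118 ]
n1 -10.67670583439347 0.18285523158839923
f1 -10.726427126166548 0.17916388520141402
g1 -10.568567165205428 0.17734732341554318
near mid [0.55751698 0.14402774 0.11      ]
```

```bash
python3 - <<'E'
from h import *
plan([0.557,0.1405,0.400],[np.pi,0,-0.186],1)
E
```

```text
n 1
{"offset":[-5.0, -12.1, 15.5],"rotation":[-0.0022, -0.0011, 0.0489]}
```

apply_moves(motion=[{"offset":[-2.5,-6,5],"rotation":[-0.001,-0.001,0.025]},{"offset":[-2.5,-6,5],"rotation":[-0.001,0,0.025]},{"offset":[0,0,4],"rotation":[0,0,0]},{"offset":[0,0,0],"rotation":[0,0,0]},{"offset":[0,0,0],"rotation":[0,0,0]}])

```text
time: 10.48
tool_pos: [0.5572, 0.1404, 0.4012]
tool_rot: [3.142, -0.001, -0.188]
contact_force: [0.7, -0.6, -2.0]
opening: 0.0141
```

```bash
python3 - <<'E'
from h import *
o=st(); p=read_camera('wrist'); save('w6',p)
for q in ['gauge','disc_mid','table_edge']:
    print(q,[(np.round(r['location'],4).tolist(),round(r['score'],2)) for r in tip_of(q,p)[:1]])
im=cv2.imread('pics/w6.png')[85:240,190:325]; cv2.imwrite('pics/w6z.png',cv2.resize(im,None,fx=5,fy=3.8,interpolation=cv2.INTER_CUBIC))
p=read_camera('scene'); save('sc6',p)
im=cv2.imread('pics/sc6.png')[120:270,320:450]; cv2.imwrite('pics/sc6z.png',cv2.resize(im,None,fx=4,fy=4,interpolation=cv2.INTER_CUBIC))
plan([0.557,0.1415,0.400],[np.pi,0,-0.186],1)
E
```

```text
t 10.48 pos [0.5572 0.1404 0.4012] rot [ 3.1415e+00 -9.0000e-04 -1.8770e-01] F [ 0.7 -0.6 -2. ] op 0.0141
gauge [([0.5553, 0.1521, 0.1963], 0.6)]
disc_mid [([0.5564, 0.1476, 0.109], 0.84)]
table_edge [([0.5616, 0.1426, 0.112], 0.87)]
n 1
{"offset":[-0.6, -1.1, 1.5],"rotation":[-0.0001, -0.0015, -0.0027]}
```

View pics/w6z.png

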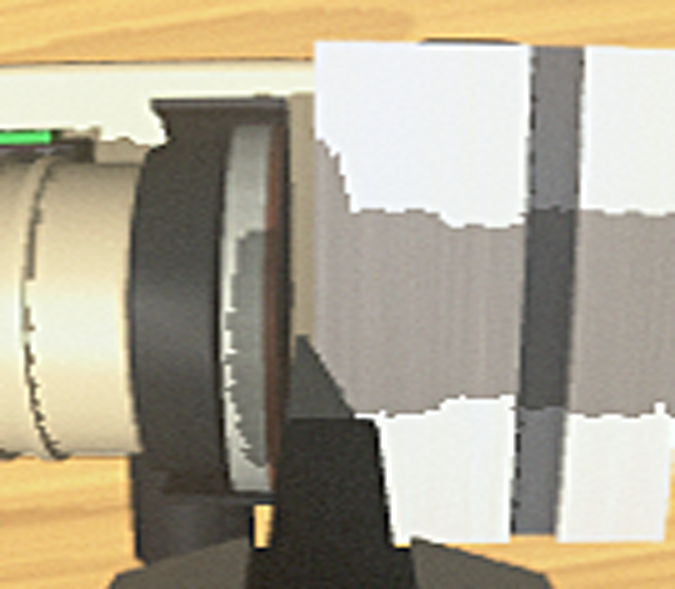

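View pics/sc6z.png

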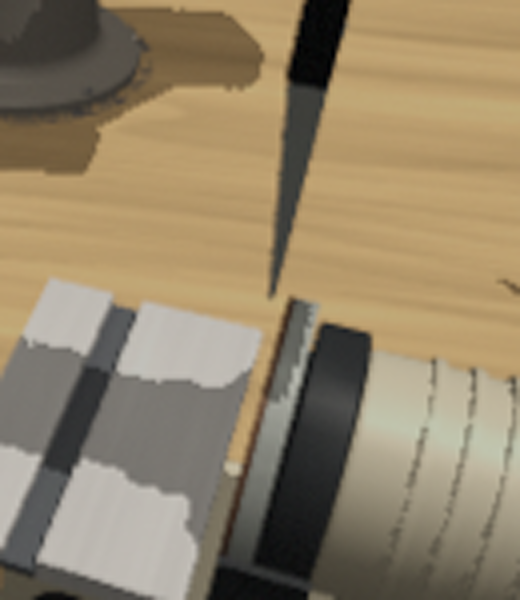

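```bash
python3 - <<'E'
from h import *
o=st()
def verts(tcp,yaw,tiplen,flip):
    x=np.array([-np.sin(-yaw)*-1*-1,0,0]) 
    xh=np.array([-np.sin(yaw),np.cos(yaw),0]); th=np.array([np.cos(yaw),np.sin(yaw),0])
    s=-1 if flip else 1
    org=np.array(tcp)+s*xh*.007-np.array([0,0,tiplen])
    g=lambda x,y,z: org+s*xh*x+th*y+np.array([0,0,z])
    segs=[]
    for y in(-.01,.01):
        segs+= [(g(0,y,0),g(0,y,.09)),(g(-.002,y,0),g(-.01325,y,.09)),(g(0,y,0),g(-.002,y,0)),(g(0,y,.09),g(-.01325,y,.09))]
    for y in(-.016,.016):
        segs+=[(g(0,y,.09),g(0,y,.18)),(g(-.014,y,.09),g(-.014,y,.18))]
    return segs
for c in ['scene','wrist']:
    p=read_camera(c)
    for flip in (0,1):
        K=8 
        im=cv2.resize(p['img'][:,:,::-1],None,fx=4,fy=4,interpolation=cv2.INTER_CUBIC).copy()
        for a,b in verts(o['tool_pos'],o['tool_rot'][2],.2055,flip):
            pts=[]
            for s in np.linspace(0,1,10):
                X=a+(b-a)*s
                if c=='wrist': q=world2pix(p,o,X)
                else:
                    v=p['camera_matrix']@(p['R']@X+p['t']); q=v[:2]/v[2]
                pts.append((q+.5)*4-.5)
            cv2.polylines(im,[np.int32(pts)],False,(0,0,255) if not flip else (0,255,0),1,cv2.LINE_AA)
        crop=im[4*60:4*210,4*350:4*450] if c=='scene' else im[4*150:4*290,4*210:4*310]
        cv2.imwrite('pics/ov_%s%d.png'%(c,flip),crop)
a=[cv2.imread('pics/ov_%s%d.png'%(c,f)) for c in ('scene',) for f in (0,1)]
cv2.imwrite('pics/ovs.png',np.hstack(a))
a=[cv2.imread('pics/ov_wrist%d.png'%f) for f in (0,1)]
cv2.imwrite('pics/ovw.png',np.hstack(a))
E
```

```text
t 10.73 pos [0.5573 0.1403 0.4015] rot [-3.1415e+00 -1.5000e-03 -1.8870e-01] F [ 0.1 -0.2 -0.7] op 0.0139
```

View pics/ovs.png

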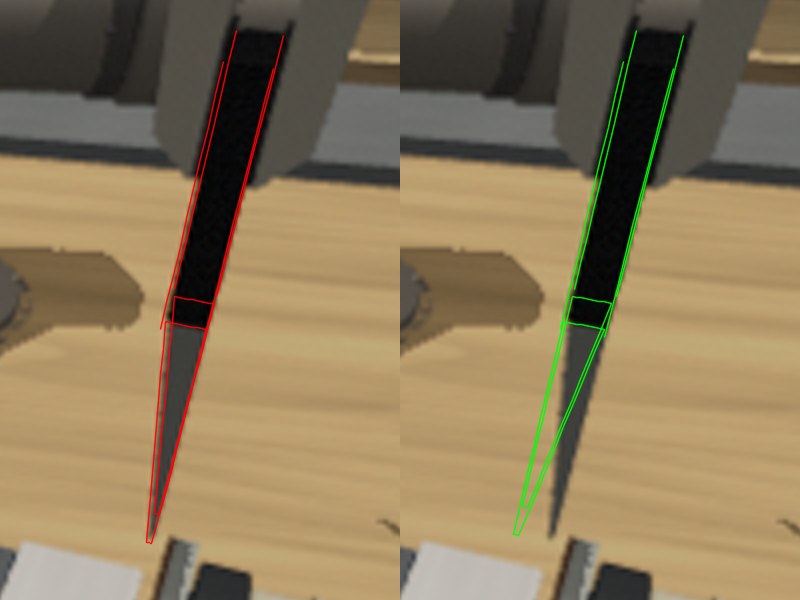

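View pics/ovw.png

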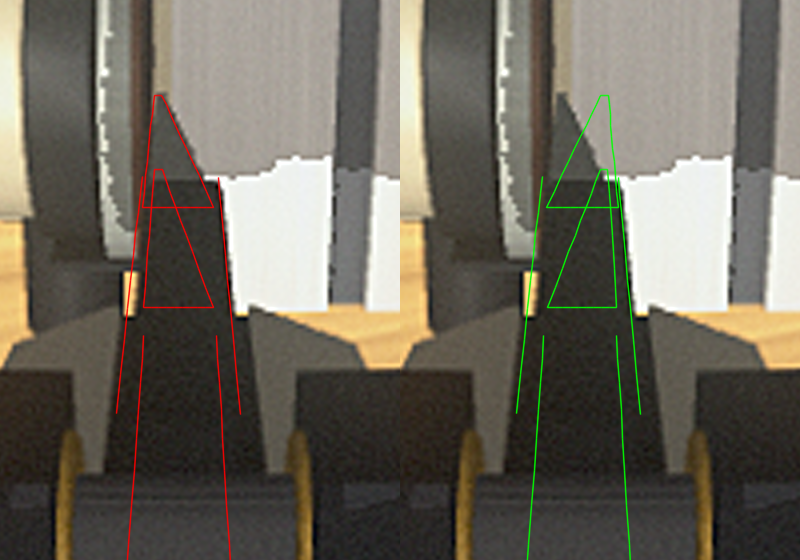

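```bash
python3 - <<'E'
from h import *
o=st(); p=read_camera('wrist')
P=lambda x,y,z: pix2world(p,o,190+x/5,85+y/3.8,z)
yaw=-.186;xh=np.array([-np.sin(yaw),np.cos(yaw),0]); th=np.array([np.cos(yaw),np.sin(yaw),0])
for n,x,y,z in [('edge1',315,42,.11),('edge2',313,330,.11),('edge3',314,200,.11),('disc',290,300,.11),('disc',291,150,.11),('disc',290,220,.11),('tip',298,337,.196),('rimtop',265,280,.181)]:
    X=P(x,y,z); print(n,np.round(X,4),'along x',round(X@xh,4),'t',round(X@th,4))
print('tcp',np.dot(o['tool_pos'],xh),np.dot(o['tool_pos'],th))
# scene
s=read_camera('scene')
def sp(x,y,z):
    d=np.linalg.inv(s['camera_matrix'])@[320+x/4,120+y/4,1]; D=s['R'].T@d; C=-s['R'].T@s['t']; return C+D*(z-C[2])/D[2]
for n,x,y,z in [('edgefar',262,331,.11),('edgemid',212,490,.11),('rimtop',292,298,.181),('brownL',240,470,.118)]:
    X=sp(x,y,z); print(n,np.round(X,4),'along x',round(X@xh,4),'t',round(X@th,4))
E
```

```text
t 10.83 pos [0.5573 0.1404 0.4014] rot [-3.1415e+00 -1.3000e-03 -1.8870e-01] F [ 0.7 -0.  -2. ] op 0.0141
edge1 [0.6475 0.1259 0.11  ] along x 0.2434 t 0.6131
edge2 [0.5499 0.1451 0.11  ] along x 0.2443 t 0.5135
edge3 [0.5946 0.1363 0.11  ] along x 0.2439 t 0.5591
disc [0.5615 0.149  0.11  ] along x 0.2503 t 0.5243
disc [0.6125 0.1388 0.11  ] along x 0.2497 t 0.5763
disc [0.589  0.1437 0.11  ] along x 0.2501 t 0.5522
tip [0.5679 0.1439 0.196 ] along x 0.2465 t 0.5315
rimtop [0.582  0.1487 0.181 ] along x 0.2538 t 0.5445
tcp 0.24101713332368976 0.5217218874776992
edgefar [0.471  0.1621 0.11  ] along x 0.2464 t 0.4329
edgemid [0.5822 0.1393 0.11  ] along x 0.2446 t 0.5464
rimtop [0.5428 0.1574 0.181 ] along x 0.2551 t 0.5044
brownL [0.5767 0.1488 0.118 ] along x 0.2529 t 0.5392
```

apply_moves(motion=[{"offset":[0,-1.2,5],"rotation":[0,-0.001,-0.002]},{"offset":[0,0,12],"rotation":[0,0,0]},{"offset":[0,0,15],"rotation":[0,0,0]},{"offset":[0,0,15],"rotation":[0,0,0]},{"offset":[0,0,10],"rotation":[0,0,0]},{"offset":[0,0,5],"rotation":[0,0,0]},{"offset":[0,0,0],"rotation":[0,0,0]},{"offset":[0,0,0],"rotation":[0,0,0]}])

```text
time: 11.6
tool_pos: [0.5576, 0.142, 0.3358]
tool_rot: [-3.141, -0.001, -0.186]
contact_force: [0.2, -0.2, -0.9]
opening: 0.0139
```

```bash
python3 - <<'E'
from h import *
o=st(); p=read_camera('wrist'); save('w7',p)
yaw=-.186;xh=np.array([-np.sin(yaw),np.cos(yaw),0])
print('flat x',np.dot(o['tool_pos'],xh)+.007)
im=cv2.imread('pics/w7.png')[85:240,190:325]; a=cv2.resize(im,None,fx=3,fy=3,interpolation=cv2.INTER_CUBIC)
p=read_camera('scene'); save('sc7',p)
im=cv2.imread('pics/sc7.png')[140:256,330:430]; b=cv2.resize(im,None,fx=4,fy=4,interpolation=cv2.INTER_CUBIC)
print(a.shape,b.shape)
cv2.imwrite('pics/c7.png',np.hstack([a[:464],b[:464]]) if a.shape[0]>=464 else b)
E
```

```text
t 11.6 pos [0.5576 0.142  0.3358] rot [-3.1409e+00 -1.2000e-03 -1.8570e-01] F [ 0.2 -0.2 -0.9] op 0.0139
flat x 0.24968004381685555
(465, 405, 3) (464, 400, 3)
```

View pics/c7.png

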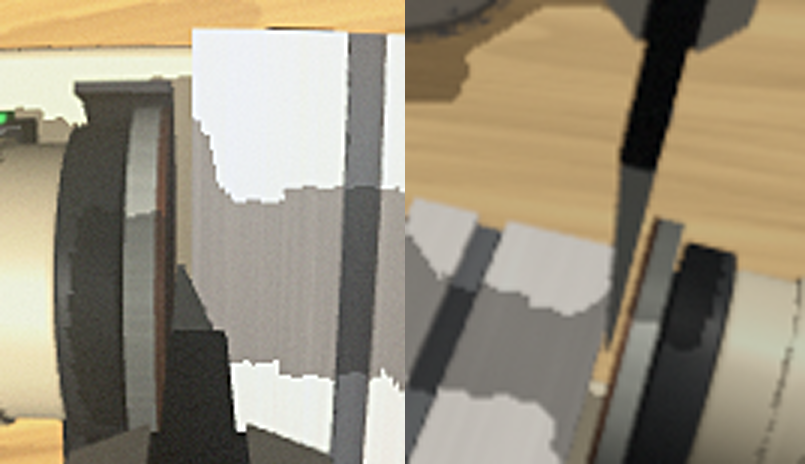

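apply_moves(motion=[{"offset":[0,0,6],"rotation":[0,0,0]},{"offset":[0,0,6],"rotation":[0,0,0]},{"offset":[0,0,4],"rotation":[0,0,0]},{"offset":[0,0,3],"rotation":[0,0,0]},{"offset":[0,0,3],"rotation":[0,0,0]},{"offset":[0,0,3],"rotation":[0,0,0]},{"offset":[0,0,0],"rotation":[0,0,0]},{"offset":[0,0,0],"rotation":[0,0,0]}])

```text
time: 12.37
tool_pos: [0.5585, 0.1421, 0.3105]
tool_rot: [-3.14, -0.006, -0.186]
contact_force: [-0.1, 0.0, -1.6]
opening: 0.0139
```

```bash
cat >> h.py <<'E'
def look(n):
    o=st(); p=read_camera('wrist'); save('w'+n,p)
    yaw=-.186;xh=np.array([-np.sin(yaw),np.cos(yaw),0])
    print('flat x',np.dot(o['tool_pos'],xh)+.007,'tip z',o['tool_pos'][2]-.2055)
    a=cv2.resize(p['img'][85:240,190:325,::-1],None,fx=3,fy=3,interpolation=cv2.INTER_CUBIC)
    p=read_camera('scene'); save('sc'+n,p)
    b=cv2.resize(p['img'][140:256,330:430,::-1],None,fx=4,fy=4,interpolation=cv2.INTER_CUBIC)
    cv2.imwrite('pics/c%s.png'%n,np.hstack([a[:464],b[:464]]))
E
python3 -c "
from h import *
look('8')"
```

```text
t 12.37 pos [0.5585 0.1421 0.3105] rot [-3.1396 -0.0056 -0.1857] F [-0.1  0.  -1.6] op 0.0139
flat x 0.24992811102618562 tip z 0.10497306802783193
```

View pics/c8.png

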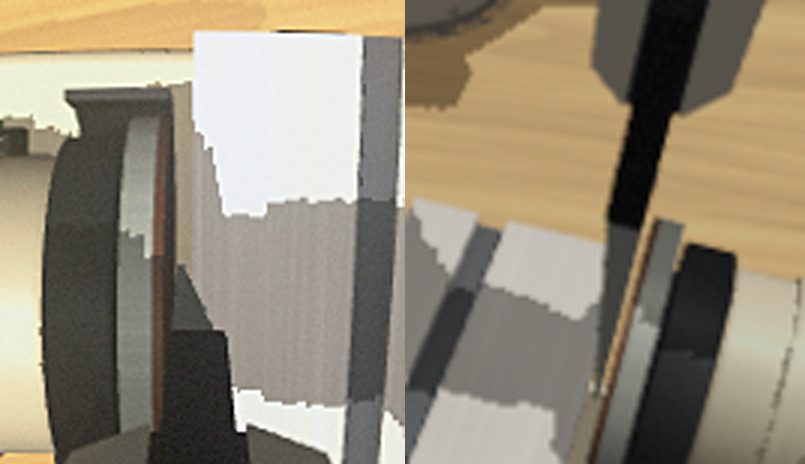

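apply_moves(motion=[{"offset":[0,0,3],"rotation":[-0.002,-0.005,0]},{"offset":[0,0,3],"rotation":[0,0,0]},{"offset":[0,0,3],"rotation":[0,0,0]},{"offset":[0,0,3],"rotation":[0,0,0]},{"offset":[0,0,2],"rotation":[0,0,0]},{"offset":[0,0,0],"rotation":[0,0,0]},{"offset":[0,0,0],"rotation":[0,0,0]}])

```text
time: 13.05
tool_pos: [0.5586, 0.1422, 0.2954]
tool_rot: [-3.141, -0.001, -0.186]
contact_force: [-0.9, -0.4, -1.2]
opening: 0.0139
```

```bash
python3 -c "
from h import *
look('9')"
```

```text
t 13.05 pos [0.5586 0.1422 0.2954] rot [-3.1415e+00 -8.0000e-04 -1.8570e-01] F [-0.9 -0.4 -1.2] op 0.0139
flat x 0.250021270734288 tip z 0.08988869357155907
```

View pics/c9.png

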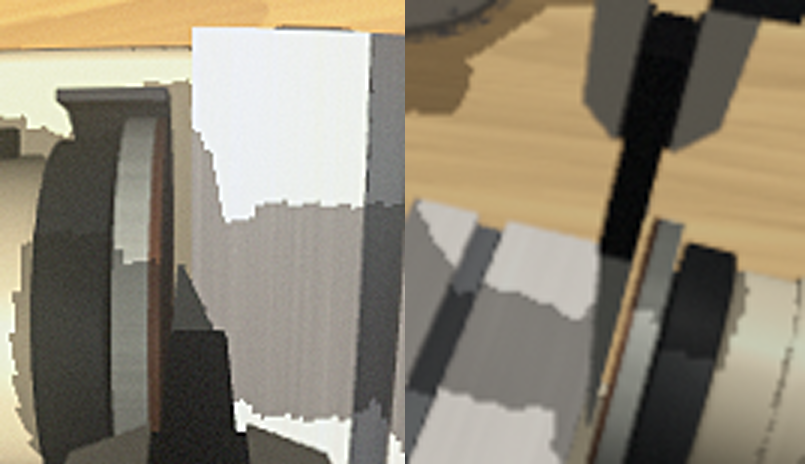

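apply_moves(motion=[{"offset":[0,0,2],"rotation":[0,0,0]},{"offset":[0,0,2],"rotation":[0,0,0]},{"offset":[0,0,2],"rotation":[0,0,0]},{"offset":[0,0,0],"rotation":[0,0,0]},{"offset":[0,0,0],"rotation":[0,0,0]}])

```text
time: 13.57
tool_pos: [0.559, 0.1424, 0.2894]
tool_rot: [-3.141, -0.002, -0.186]
contact_force: [-0.1, 1.4, -0.5]
opening: 0.0139
```

apply_moves(motion=[{"offset":[0,0,1.5],"rotation":[0,0,0]},{"offset":[0,0,1.5],"rotation":[0,0,0]},{"offset":[0,0,0],"rotation":[0,0,0]},{"offset":[0,0,0],"rotation":[0,0,0]}])

```text
time: 13.9
tool_pos: [0.5591, 0.1426, 0.2863]
tool_rot: [-3.14, -0.003, -0.186]
contact_force: [0.9, 1.1, -0.7]
opening: 0.0144
```

apply_moves(motion=[{"offset":[0,0,1.5],"rotation":[0,-0.002,0]},{"offset":[0,0,1.5],"rotation":[0,0,0]},{"offset":[0,0,0],"rotation":[0,0,0]},{"offset":[0,0,0],"rotation":[0,0,0]}])

```text
time: 14.23
tool_pos: [0.5592, 0.1428, 0.2832]
tool_rot: [-3.139, -0.001, -0.186]
contact_force: [0.6, 0.5, -0.7]
opening: 0.0138
```

```bash
python3 -c "
from h import *
look('10')
for i in range(4): 
  read_camera('wrist'); o=observe(); print(np.round(o['contact_force'],1),np.round(o['torque'],2))"
```

```text
t 14.23 pos [0.5592 0.1428 0.2832] rot [-3.1394e+00 -1.0000e-03 -1.8560e-01] F [ 0.6  0.5 -0.7] op 0.0138
flat x 0.25075519189459244 tip z 0.07766209995396797
[-0.   1.3 -0.6] [ 0.21 -0.07  0.  ]
[ 1.9  1.1 -0.6] [ 0.22 -0.02 -0.02]
[ 0.8 -0.1 -1.3] [ 0.28 -0.02  0.03]
[ 0.2 -0.4 -1. ] [0.24 0.01 0.02]
```

View pics/c10.png

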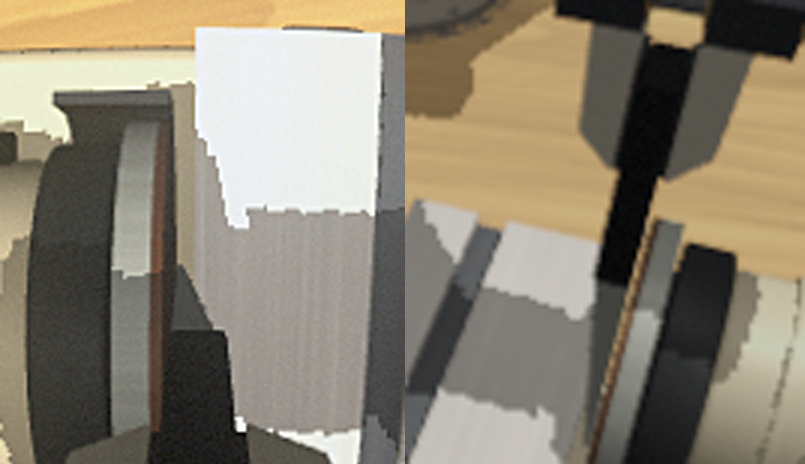

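apply_moves(motion=[{"offset":[0,-0.4,1.5],"rotation":[-0.002,0,0]},{"offset":[0,-0.2,1.5],"rotation":[0,0,0]},{"offset":[0,0,0],"rotation":[0,0,0]},{"offset":[0,0,0],"rotation":[0,0,0]}])

```text
time: 14.87
tool_pos: [0.5594, 0.1435, 0.2802]
tool_rot: [-3.141, -0.002, -0.186]
contact_force: [1.3, 0.7, -1.8]
opening: 0.014
```

```bash
cat >> h.py <<'E'
def F(n=6):
    a=[]
    for i in range(n): 
        read_camera('wrist'); o=observe(); a.append([*o['contact_force'],*o['torque']])
    o=st(); print('F',np.round(np.mean(a,0),2))
    yaw=-.186;xh=np.array([-np.sin(yaw),np.cos(yaw),0])
    print('flat x',np.dot(o['tool_pos'],xh)+.007,'tip z',o['tool_pos'][2]-.2055)
E
python3 -c "
from h import *
F()"
```

```text
t 15.17 pos [0.5594 0.1435 0.2802] rot [-3.1413e+00 -1.5000e-03 -1.8570e-01] F [ 0.5  0.5 -1.7] op 0.0138
F [ 0.34  0.59 -1.5   0.26 -0.04  0.  ]
flat x 0.2514477849563248 tip z 0.07467867786490087
```

apply_moves(motion=[{"offset":[0,-0.3,1.5],"rotation":[0,0,0]},{"offset":[0,0,1.5],"rotation":[0,0,0]},{"offset":[0,0,0],"rotation":[0,0,0]},{"offset":[0,0,0],"rotation":[0,0,0]}])

```text
time: 15.5
tool_pos: [0.5596, 0.1438, 0.2771]
tool_rot: [-3.141, -0.002, -0.186]
contact_force: [0.1, 0.1, -0.4]
opening: 0.0139
```

```bash
python3 -c "
from h import *
F()"
```

```text
t 15.8 pos [0.5596 0.1438 0.2771] rot [-3.1411e+00 -1.9000e-03 -1.8580e-01] F [ 0.5  0.4 -1.7] op 0.0137
F [ 0.06  0.8  -1.34  0.28 -0.05 -0.01]
flat x 0.25180514119026015 tip z 0.07161001053633745
```

apply_moves(motion=[{"offset":[0,-0.2,1.5],"rotation":[0,0,0]},{"offset":[0,-0.2,1.5],"rotation":[0,0,0]},{"offset":[0,0,0],"rotation":[0,0,0]},{"offset":[0,0,0],"rotation":[0,0,0]}])

```text
time: 16.13
tool_pos: [0.5597, 0.1442, 0.274]
tool_rot: [-3.141, -0.002, -0.186]
contact_force: [-0.2, 1.6, -1.0]
opening: 0.0142
```

```bash
python3 -c "
from h import *
F();look('11')"
```

```text
t 16.43 pos [0.5597 0.1442 0.274 ] rot [-3.1411e+00 -2.2000e-03 -1.8580e-01] F [ 0.4  1.4 -1.8] op 0.0141
F [ 0.23  0.84 -1.62  0.28 -0.05  0.  ]
flat x 0.2521994703648086 tip z 0.06848772229871772
t 16.43 pos [0.5597 0.1442 0.274 ] rot [-3.1411e+00 -2.2000e-03 -1.8580e-01] F [ 0.4  1.4 -1.8] op 0.0141
flat x 0.2521994703648086 tip z 0.06848772229871772
```

View pics/c11.png

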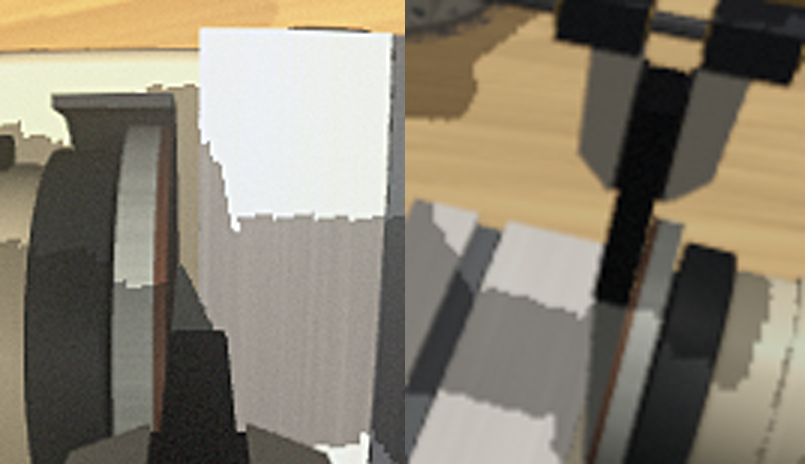

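apply_moves(motion=[{"offset":[0,-0.2,1.5],"rotation":[0,0,0]},{"offset":[0,-0.1,1.5],"rotation":[0,0,0]},{"offset":[0,0,0],"rotation":[0,0,0]},{"offset":[0,0,0],"rotation":[0,0,0]}])

```text
time: 16.87
tool_pos: [0.5599, 0.1444, 0.2714]
tool_rot: [-3.141, -0.003, -0.186]
contact_force: [0.2, 1.3, -0.2]
opening: 0.0142
```

```bash
python3 -c "
from h import *
F()"
```

```text
t 17.17 pos [0.5599 0.1444 0.2714] rot [-3.1411 -0.0033 -0.1859] F [-0.2  1.  -0.4] op 0.0137
F [-0.17  1.1  -0.65  0.17  0.02 -0.07]
flat x 0.2524606918522954 tip z 0.06592983194434546
```

apply_moves(motion=[{"offset":[0,0,1],"rotation":[0,-0.003,0]},{"offset":[0,0,1],"rotation":[0,0,0]},{"offset":[0,0,0],"rotation":[0,0,0]},{"offset":[0,0,0],"rotation":[0,0,0]}])

```text
time: 17.5
tool_pos: [0.5601, 0.1443, 0.271]
tool_rot: [-3.141, -0.002, -0.186]
contact_force: [0.6, 0.5, 0.1]
opening: 0.0139
```

```bash
python3 -c "
from h import *
F()"
```

```text
t 17.8 pos [0.5601 0.1444 0.271 ] rot [-3.1407e+00 -1.9000e-03 -1.8590e-01] F [0.4 1.  0.6] op 0.0136
F [ 0.25  0.8   0.52  0.13  0.1  -0.08]
flat x 0.2524452572978192 tip z 0.06553779312831884
```

apply_moves(motion=[{"offset":[0,0,2],"rotation":[0,0,0]},{"offset":[0,0,3],"rotation":[0,0,0]}])

```text
time: 17.97
tool_pos: [0.5608, 0.1442, 0.2695]
tool_rot: [-3.14, -0.006, -0.186]
contact_force: [-4.5, -0.1, 21.1]
opening: 0.0138
```

```bash
python3 -c "
from h import *
F()"
```

```text
t 18.27 pos [0.5608 0.1442 0.2694] rot [-3.1399 -0.0065 -0.186 ] F [-3.   0.4 12.5] op 0.0138
F [-2.29 -0.12 11.93 -0.15  0.72 -0.14]
flat x 0.25242684190560005 tip z 0.06389938718021851
```

apply_moves(motion=[{"offset":[-0.3,0,0.8],"rotation":[0,-0.003,0]}])

```text
time: 18.35
tool_pos: [0.5607, 0.1442, 0.2695]
tool_rot: [-3.14, -0.005, -0.186]
contact_force: [2.6, 1.1, -2.8]
opening: 0.0138
```

```bash
python3 -c "
from h import *
F(8)"
```

```text
t 18.75 pos [0.5608 0.1442 0.2694] rot [-3.1397 -0.0051 -0.186 ] F [-0.8 -0.   6.6] op 0.0138
F [-1.04  0.36  6.69 -0.15  0.24 -0.13]
flat x 0.2524181647895839 tip z 0.06391392502486323
```

```bash
python3 - <<'E'
from h import *
look('12'); o=observe()
for c in ['scene','wrist','side']:
    p=read_camera(c); save(c+'12',p)
    for q in ['gauge_grip','gauge','disc_mid','table_edge','file','chisel']:
        print(c,q,[(np.round(r['location'],4).tolist(),round(r['score'],2)) for r in tip_of(q,p)[:1]])
F(2)
E
```

```text
t 18.75 pos [0.5608 0.1442 0.2694] rot [-3.1397 -0.0051 -0.186 ] F [-0.8 -0.   6.6] op 0.0138
flat x 0.2524181647895839 tip z 0.06391392502486323
scene gauge_grip [([0.5645, 0.1446, 0.2189], 0.95)]
scene gauge [([0.5606, 0.1514, 0.0652], 0.75)]
scene disc_mid [([0.5558, 0.154, 0.1109], 0.95)]
scene table_edge [([0.5615, 0.1446, 0.1079], 0.67)]
scene file []
scene chisel []
wrist gauge_grip [([0.5624, 0.1421, 0.2167], 0.94)]
wrist gauge [([0.5575, 0.1544, 0.063], 0.6)]
wrist disc_mid [([0.5609, 0.1508, 0.1121], 0.9)]
wrist table_edge [([0.5594, 0.1477, 0.1099], 0.83)]
wrist file []
wrist chisel []
side gauge_grip [([0.5579, 0.1431, 0.2186], 0.89)]
side gauge []
side disc_mid []
side table_edge []
side file []
side chisel [([0.448, -0.2479, 0.0306], 0.72)]
t 20.0 pos [0.5608 0.1442 0.2694] rot [-3.1397 -0.0051 -0.186 ] F [-1.1  0.8  7. ] op 0.0137
F [-0.86  0.48  6.82 -0.17  0.22 -0.15]
flat x 0.25241101245485026 tip z 0.06393552066063637
```

View pics/c12.png

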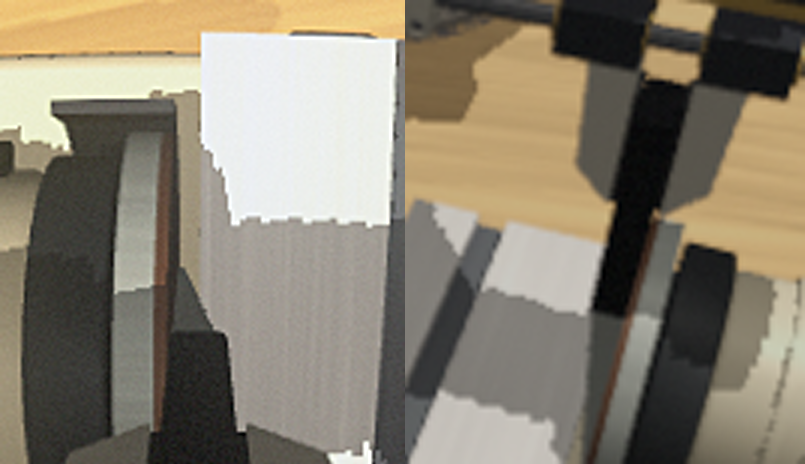

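View pics/side12.png

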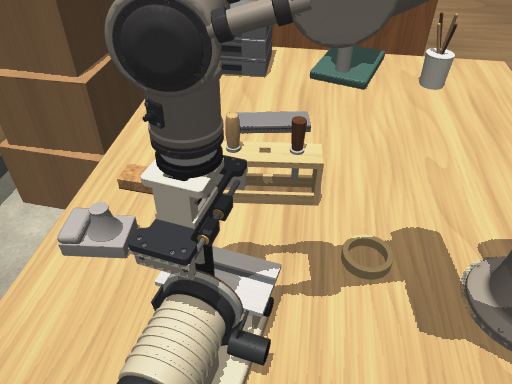

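View pics/scene12.png

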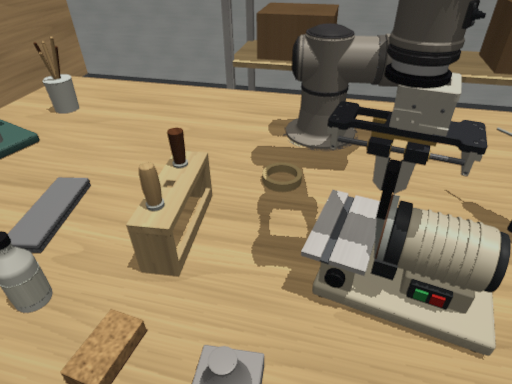

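```bash
python3 -c "
from cell import hand_in
print(hand_in())"
```

```text
the job is handed in; nothing more can be done
None
```

I took the gauge from the rack's middle slot and lowered it into the gap at mid-disc, flat face towards the disc. It came snug and I handed the job in with it still gripped; no verdict was reported.

**Last checks before handing in (20.0 s of the 48 s):**
- **Depth:** the tip is about 46 mm below the table top, computed from the tool pose. That depth corresponds to a gap of about 7.8 mm. The pixel measurements of disc and table edge gave a gap of about 6 to 8 mm.
- **Drag:** about 8 N against the downward push, steady for over 1 s.
- **Contact on both sides:** the net sideways force was only about 0.5 N, so disc and table press about equally. I inferred this from the balance, as the individual contact forces can't be read.
- **Attitude:** the tool is within 0.005 rad of vertical. It is turned to the −10.65° measured from the table edges.
- **File and chisel:** both look unmoved in the pictures. The chisel's position also read the same to about 1 mm. The file's last position check found nothing.

**Brief spike and disagreement:**
- One push peaked at 21 N at the wrist for a moment. I then eased it back to the final hold. It stayed well below the 60 N limit, and the table shows no visible shift.
- The networks' estimates of the gap scattered by 2 to 4 mm, so I relied on the drag force for the final depth.

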